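Lock the stepped printing block in the carving jig

ROBOT

A 6-joint arm with a two-finger parallel gripper is mounted at the origin on a cart in front of the work surface, level with it; the furniture and walls round the work are solid. World frame = base frame: x ahead of the robot, y to its left, z up, the work surface at z = 0. Lengths are in m, angles in rad, forces in N, time in s.
With the tool pointing down it reaches from about 0.3 to 0.775 m from the base axis. Payload 14.6 kg.
Tool frame: the origin (TCP) lies midway between the tips of the shut fingers; the grasp point (between the pads) lies 19 mm behind it; z points along the fingers, y is the line along which they close (so a half turn about z gives the same grasp; the last joint's range is limited). The gripper opens to 85 mm and grips with 20 to 120 N. Pads are 22 mm wide; open, the fingers measure 114 mm over their backs; the gripper's body (76 mm by 85 mm) begins 54 mm behind the grasp point. The pads swing forward as they close: fully open they stand 13 mm farther back than shut.
Start: joints at [1.283, 0.3, 1.521, -0, 1.321, -0.067], TCP at [0.12, 0.537, 0.231] pointing down, gripper open.
Joint ranges: [-3.03, 3.03], [-0.79, 2.21], [0.23, 2.52], [-1.04, 4.18], [0, 3.07], [-2.55, 2.55]. Speed limits (rad/s): [2.22, 2.22, 2.57, 3.14, 3.14, 3.14].

INTERFACE

Orientations are given as a unit quaternion [w, x, y, z].
In Python, from station import sensors, viewer, workorder gives the robot as it stands. The module is installed in compiled form; this text tells all that it offers.
- The arm moves only by the tool apply_moves, never from a script. Its argument "moves" is one flat list of numbers, 7 for each row, row after row: the finger opening in mm, from 0 to 85.4, then the shift along the world's x, y, z in mm, then the turn, a rotation vector about the world's x, y, z in rad. In form: [gripper, dx, dy, dz, wx, wy, wz, gripper, dx, dy, dz, wx, wy, wz, ...]. A call has 1 to 20 rows; each row is the pose to reach, as a shift and turn from the pose commanded when the call began; what a row does not reach only later rows make up. A row lasts 1/8 s, in which the tool goes at most 62.5 mm and 10.7 degrees, less where a joint would pass 70% of its speed; a pose out of reach is approached as far as the arm can. A call with a gripper value outside its range is refused whole. The fingers move at their own pace and stop on an object; "grip_force" is the grip in N (left out, the last holds). Time passes only in rows, so rows that repeat a pose let the fingers close. It gives the time, the measured TCP pose, the force, the opening and the grip force at its end, in the units of the state.
- sensors.observe(): the state, without advancing time (a new reading comes with each control period).
- viewer.grab_frame(name): name is "side" or "top"; returns the picture (420x560x3 uint8, red, green, blue); there is no depth.
- viewer.get_calibration(name): a dict with "fx", "fy", "cx", "cy" (pixels), "D" ([k1, k2, p1, p2, k3] as OpenCV has them; the pictures are not rectified), "R" (3x3) and "t" (3): a world point X has camera coordinates R X + t. Camera axes: x right, y down, z forward; pixel columns grow to the right and rows downward; lengths in m; the calibration is good to about 2 mm. A picture is of the moment at which its call begins. get_calibration takes no time and is no camera call.
- workorder.finish_job(): hands the job in; it is judged then, once.
Trained networks look in the newest picture that a camera, given by its name, has taken for a name from the list of things; names that differ only in an ending like _2 or _b are one class to them, and where a whole thing is asked for, a point or a joint stands for the part that bears it (a point fixed in the world has none). Each returns a list of dicts, best first, with "confidence" (0 to 1); they miss things now and then, are a little off and sometimes report something else, mostly with a low value. They report only what shows in the picture. A call takes as long as a camera call.
- viewer.find_in(camera, thing): "xyz" ([x, y, z] in m, in world coordinates, good to about 4 mm: the middle of the surface that is visible of it).
- viewer.cut_out(camera, thing): "pixels" (420x560 bool, what is visible of it).
- viewer.pinpoint(camera, thing): "xyz" ([x, y, z] in m, in world coordinates, good to about 4 mm: a listed point, or the origin of a listed thing).
The state is a dict: "time": time; "q": joint angles; "qd": joint speeds; "joint_efforts": joint torques, N m; "position": TCP position; "eef_rot": TCP orientation; "force": force on the tool from outside, world axes, zero at the start; "moment": the same for the moment, N m; "width": opening from 0.0 (shut) to 1.0 (fully open); "finger_force": force on a finger pad.
Only numpy, scipy, OpenCV 4.12 (cv2) and the standard library are available. Lean on these libraries where they do the work, as an engineer would, in place of code of your own. Each camera call takes 0.05 s, during which the arm holds its last target. There are 200 camera calls.

TASK

Draw the stepped printing block out of its plywood storage hood by its tongue and set it down flat, then take it by its thick end and slide the tongue under the carving jig's steel bridge until it is fully home against the end stop. With the block home, turn the black-handled eccentric knob counter-clockwise until its lobe presses the block firmly against the low side fence, and leave it clamped. Leave the other things on the bench where they are.

Things in the scene. Friction and masses are not known exactly. Their poses are not given: they have to be found in the camera images.
- block_tongue (a point): Centre of the tongue of the loose stepped wooden block, 9 mm above its underside. Block 146 long (x), 56 wide, 0.18-0.35 kg: at +x the tongue, 56 long and 18 thick, flush with the underside; behind it the heel. x points out of the tongue's free end, 28 mm from here; z up. Starts with the heel inside the hood, the tongue sticking out of its mouth.
- block_heel (a point): Centre of the block's heel (90 long, 56 wide, 36 thick, grey lino face on top), 18 mm above its underside, 73 mm behind block_tongue along the block's x; same axes. The heel's rear face is 45 mm behind this point.
- hood: Fixed plywood storage hood, 104 long (x), 84 wide over the walls, 51 high; inside 64 wide, 43 high, no floor (the block lies on the bench). Open only at its -x end. A foot 22 wide and 6 high along each outer side overhangs the hood's ends by 10 mm. Origin on the bench under its centre; x points to its closed back.
- jig: Fixed carving jig. Base board 12 thick, from x -115 to +115 mm and y -65 to +90; origin at its underside, on the centre line of a clamped block, z up. The block goes in along +x, tongue first, lying on the board. A block fully home and clamped has block_tongue at x +72, y 0, z +21 and its x along the jig's x.
- jig_bridge (a point): Middle of the underside of the jig's steel bridge bar (jig x +80, y +5.5), jig's axes. The bar is 36 wide along x and 8 thick, its underside 22 mm above the board: the tongue fits under it, the heel does not. The opening between its posts is 67 mm wide, jig y -28 to +39.
- jig_stop (a point): Corner, on the board, of the jig's end stop and low side fence; jig's axes. End stop: face at jig x +100, 34 above the board. Fence: face at jig y -28, from jig x -25 to +100, 12 above the board.
- cam (a joint): Angle (rad) of the eccentric clamp: 0 = lobe straight away from the block (jig +y), grows counter-clockwise seen from above, stops at 2.6; starts 0.2 to 0.7. Stays where left (0.12 N m friction). Disc edge reaches 26 - 9 cos(angle) mm from the pivot towards the block; meets a block against the fence at about 1.8; firm 0.1 to 0.2 rad further, where the turning moment passes about 0.5 N m.
- cam_grip (a point): Centre of the clamp's black bar handle, on the pivot axis (jig x +34, y +56), 75 mm above the bench. Bar 48 long (this point's x), 12 thick (y), 30 high, underside 60 mm above the bench, 12 above the top of a block in the jig. Turns with joint cam; at cam = 0 its axes are the jig's. Disc below: radius 26, centre 9 off the pivot, 3 to 25 mm above the board.
- ink_tin: Bystander: black-lidded ink tin, 78 mm across, 44 mm tall; loose, not to be disturbed.
- brayer: Bystander: brown-handled ink roller, 191 x 97 x 54 mm; loose, not to be disturbed.
- tube: Bystander: paint tube, 128 x 35 x 26 mm; loose, not to be disturbed.
- gouge: Bystander: wood-handled gouge, 137 x 25 x 25 mm; loose, not to be disturbed.
- tape: Bystander: roll of masking tape, 96 mm across, 25 mm tall; loose, not to be disturbed.

How it is judged:
On the way, in this order (a step that is already met when the one before it is completed fails the run):
1. the block is clear of the hood, lying flat and let go (horizontal distance between block_heel and hood above 0.09 m and height (world z) of block_heel below 0.033 m and angle between block_heel's own z axis and vertical below 0.06 rad and contact force between the fingers and block below 0.1 N), for 0.2 s.
2. the tongue is under the bridge and home against the end stop, with the clamp still open (cam below 1.2 rad) (x of block_tongue in the frame of jig above 0.067 m and z of block_tongue in the frame of jig below 0.025 m and y of block_tongue in the frame of jig between -0.014 and 0.014 m and value of joint cam below 1.2 rad), for 0.1 s.
At the end, for the whole second after the job is handed in: The tongue's end lies within 5 mm of the end stop under the bridge, the block flat on the board, within 3 mm of the fence and parallel to it (0.04 rad), the clamp's lobe bears on it with more than 2 N by itself, all at rest (x of block_tongue in the frame of jig above 0.067 m and z of block_tongue in the frame of jig below 0.025 m and y of block_tongue in the frame of jig between -0.004 and 0.003 m and angle between the x axis of block_heel and the x axis of jig, either way round below 0.04 rad and contact force between cam and block above 2 N and linear speed of block below 0.01 m/s and velocity of joint cam below 0.05 rad/s); the robot touches nothing.
It fails at once if another thing on the bench is moved by more than 30 mm (distance of any of ink_tin, brayer, tube, gouge, tape from where it was at the start of the episode above 0.03 m).
It also fails if it takes over 72 s, if anything falls off the work surface, if the arm or the gripper's body presses on something with over 40 N, if the wrist force passes 120 N, or if a joint passes its speed limit or range.

## Working session

There is one attempt and no reset: what is moved stays moved. The work goes in short steps, Python scripts to look and compute and a tool call to move; the robot and the scene stay as the last step left them, time stands still between calls to the robot, and variables do not carry over. Pictures are saved under pics/ and viewed, at most 10 in all, crops included, and the job is handed in when it is done.

Besides the shell and the picture viewer there is one more tool, called as name(argument=value, ...) on one line, values as JSON. apply_moves: Moves the arm, as the interface text tells. Its arguments: {"type":"object","properties":{"moves":{"type":"array","items":{"type":"number"}},"grip_force":{"type":"number"}},"required":["moves"]}

```bash
mkdir -p pics; python3 - <<'E'
from station import sensors, viewer
import cv2,numpy as np
s=sensors.observe();print({k:np.round(v,3).tolist() for k,v in s.items()})
for c in("top","side"):
    f=viewer.grab_frame(c);cv2.imwrite(f"pics/{c}0.png",f[:,:,::-1])
    for n in("block_tongue","block_heel","hood","jig","jig_bridge","jig_stop","cam_grip","ink_tin","brayer","tube","gouge","tape"):
        r=viewer.pinpoint(c,n);print(c,n,[(np.round(d["xyz"],3).tolist(),round(d["confidence"],2)) for d in r[:2]])
E
```

```text
{'time': 0.0, 'q': [1.283, 0.301, 1.522, -0.0, 1.321, -0.067], 'qd': [0.001, -0.003, 0.001, -0.001, 0.0, 0.0], 'joint_efforts': [0.002, -54.348, -36.18, 0.0, 0.004, 0.0], 'position': [0.12, 0.536, 0.231], 'eef_rot': [-0.0, 0.11, 0.994, -0.001], 'force': [0.605, 0.265, -1.567], 'moment': [-0.024, -0.015, 0.022], 'finger_force': 0.0, 'width': 1.003}
top block_tongue [([0.648, 0.059, 0.013], 0.77), ([0.664, -0.331, 0.001], 0.72)]
top block_heel [([0.637, 0.135, 0.017], 0.68)]
top hood [([0.636, 0.148, 0.001], 0.78)]
top jig [([0.422, -0.084, 0.0], 0.95)]
top jig_bridge [([0.43, -0.163, 0.035], 0.85), ([0.638, 0.136, 0.018], 0.74)]
top jig_stop [([0.399, -0.185, 0.013], 0.77)]
top cam_grip [([0.481, -0.115, 0.073], 0.5)]
top ink_tin [([0.767, -0.048, 0.0], 0.76)]
top brayer [([0.662, -0.332, -0.002], 0.8)]
top tube [([0.37, 0.143, -0.003], 0.59)]
top gouge [([0.339, 0.249, -0.001], 0.66)]
top tape [([0.491, -0.542, 0.002], 0.94), ([0.372, 0.142, -0.003], 0.28)]
side block_tongue [([0.649, 0.064, 0.01], 0.56)]
side block_heel []
side hood [([0.637, 0.147, -0.002], 0.7)]
side jig [([0.423, -0.084, -0.001], 0.64)]
side jig_bridge [([0.435, -0.163, 0.034], 0.69)]
side jig_stop [([0.4, -0.186, 0.012], 0.8), ([0.373, 0.144, 0.001], 0.59)]
side cam_grip [([0.481, -0.12, 0.073], 0.82), ([0.762, -0.053, -0.002], 0.46)]
side ink_tin [([0.763, -0.053, -0.002], 0.74)]
side brayer [([0.666, -0.335, 0.002], 0.94)]
side tube [([0.371, 0.142, -0.0], 0.74)]
side gouge [([0.344, 0.244, -0.001], 0.73)]
side tape [([0.491, -0.549, 0.006], 0.74)]
```

View pics/top0.png

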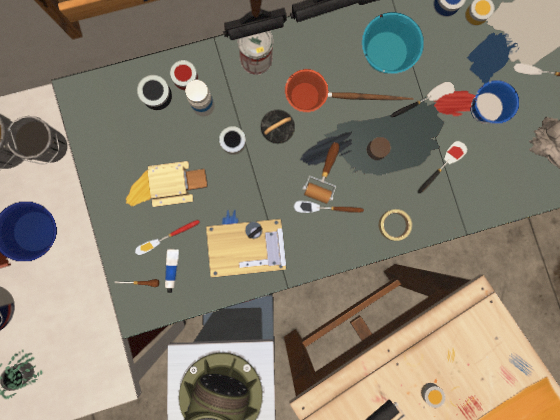

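View pics/side0.png

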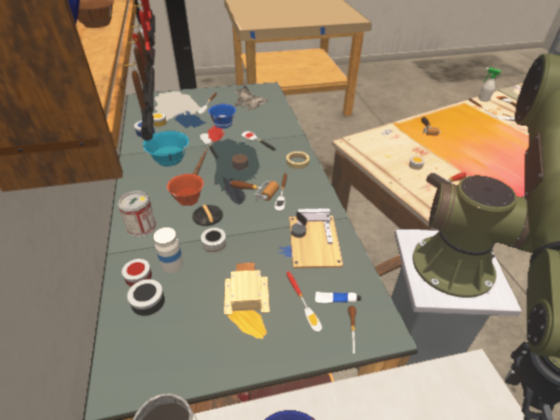

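```bash
cat > h.py <<'E'
import cv2,numpy as np
from station import sensors,viewer
def plane(c,px,z):
    k=viewer.get_calibration(c);K=np.array([[k["fx"],0,k["cx"]],[0,k["fy"],k["cy"]],[0,0,1]])
    u=cv2.undistortPoints(np.float64(px).reshape(-1,1,2),K,np.array(k["D"]))[:,0]
    R,t=np.array(k["R"]),np.array(k["t"]).ravel();d=np.c_[u,np.ones(len(u))]@R;o=-R.T@t
    return (o+d*((z-o[2])/d[:,2])[:,None])[:,:2]
def ortho(c,x0,y0,z,half,n=600):
    "image up=+x world, left=+y"
    k=viewer.get_calibration(c);K=np.array([[k["fx"],0,k["cx"]],[0,k["fy"],k["cy"]],[0,0,1]])
    g=np.linspace(half,-half,n);X=np.zeros((n,n,3));X[...,0]=x0+g[:,None];X[...,1]=y0+g[None];X[...,2]=z
    p=cv2.projectPoints(X.reshape(-1,3),cv2.Rodrigues(np.array(k["R"]))[0],np.array(k["t"]).ravel(),K,np.array(k["D"]))[0].reshape(n,n,2).astype(np.float32)
    return cv2.remap(viewer.grab_frame(c),p[...,0],p[...,1],cv2.INTER_CUBIC)[:,:,::-1]
E
python3 - <<'E'
from h import *
viewer.grab_frame("top")
for n,z in(("hood",.02),("block_tongue",.018),("jig",.012)):
    for r in viewer.cut_out("top",n)[:1]:
        m=r["pixels"];p=plane("top",np.argwhere(m)[:,::-1],z)
        b=cv2.minAreaRect(np.float32(p*1000));print(n,m.sum(),b)
L=dict(jig=(0,0),jig_bridge=(80,5.5),jig_stop=(100,-28),cam_grip=(34,56))
W=dict(jig=(422.5,-84),jig_bridge=(432,-163),jig_stop=(399.5,-185.5),cam_grip=(481,-117.5))
a=np.array(list(L.values()));b=np.array(list(W.values()))
ac=(a-a.mean(0))@[1,1j];bc=(b-b.mean(0))@[1,1j]
th=np.angle((bc*ac.conj()).sum());c,s=np.cos(th),np.sin(th);R=np.array([[c,-s],[s,c]])
print(th,b.mean(0)-R@a.mean(0),np.round(a@R.T+b.mean(0)-R@a.mean(0)-b,1).tolist())
cv2.imwrite("pics/o1.png",np.hstack([ortho("top",.64,.11,.018,.12,400),ortho("top",.44,-.1,.075,.12,400)]))
E
```

```text
hood 1563 ((635.0900268554688, 145.9206085205078), (127.98393249511719, 124.61933135986328), 6.518034934997559)
block_tongue 424 ((645.1607666015625, 68.45036315917969), (58.269283294677734, 68.5798568725586), 7.236042499542236)
jig 590 ((767.1914672851562, -47.639060974121094), (77.24736022949219, 87.66011810302734), 88.86738586425781)
-1.533372909271761 [423.37917843 -84.3508073 ] [[0.9, -0.4], [-0.1, -1.1], [-0.4, 0.2], [-0.4, 1.3]]
```

View pics/o1.png

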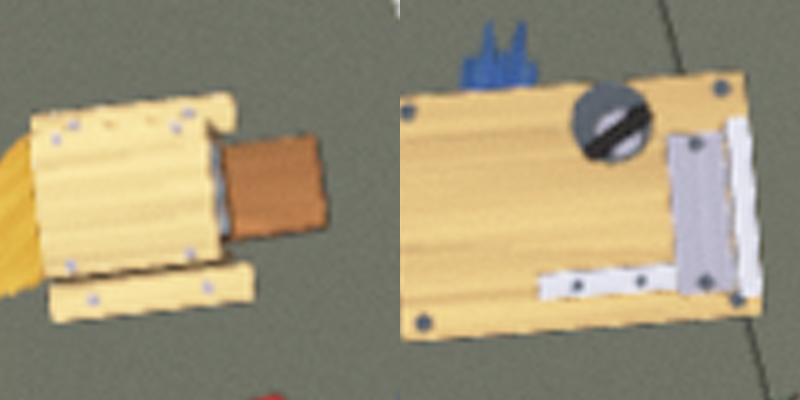

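apply_moves(moves=[85, 528, -473, -131, 0, 0, -1.225, 85, 528, -473, -131, 0, 0, -1.225, 85, 528, -473, -131, 0, 0, -1.225, 85, 528, -473, -131, 0, 0, -1.225, 85, 528, -473, -131, 0, 0, -1.225, 85, 528, -473, -131, 0, 0, -1.225, 85, 528, -473, -131, 0, 0, -1.225, 85, 528, -473, -131, 0, 0, -1.225, 85, 528, -473, -131, 0, 0, -1.225, 85, 528, -473, -131, 0, 0, -1.225, 85, 528, -473, -131, 0, 0, -1.225, 85, 528, -473, -131, 0, 0, -1.225, 85, 528, -473, -131, 0, 0, -1.225], grip_force=50)

```text
time: 3.22
position: [0.6492, 0.0618, 0.0991]
eef_rot: [-0.0, 0.663, 0.749, -0.0]
force: [-0.7, 1.3, -1.0]
width: 0.999
finger_force: 0.0
```

apply_moves(moves=[85, 0, -3, -50, 0, 0, 0, 85, 0, -3, -80, 0, 0, 0, 85, 0, -3, -98, 0, 0, 0, 85, 0, -3, -98, 0, 0, 0, 40, 0, -3, -98, 0, 0, 0, 40, 0, -3, -98, 0, 0, 0, 40, 0, -3, -98, 0, 0, 0, 40, 0, -3, -98, 0, 0, 0, 40, 0, -3, -98, 0, 0, 0])

```text
time: 4.35
position: [0.6493, 0.0608, 0.004]
eef_rot: [0.001, 0.662, 0.75, 0.001]
force: [-1.2, 0.1, 6.5]
width: 0.636
finger_force: 53.4
```

apply_moves(moves=[40, 2, -15, 3, 0, 0, 0, 40, 4, -30, 3, 0, 0, 0, 40, 5, -45, 3, 0, 0, 0, 40, 7, -60, 3, 0, 0, 0, 40, 9, -75, 3, 0, 0, 0, 40, 11, -90, 3, 0, 0, 0, 40, 12, -105, 3, 0, 0, 0, 40, 10, -120, 3, 0, 0, 0, 40, -5, -130, 3, 0, 0, 0, 40, -20, -140, 3, 0, 0, 0, 40, -25, -140, 2, 0, 0, 0, 40, -25, -140, 2, 0, 0, 0])

```text
time: 5.85
position: [0.6236, -0.0793, 0.0044]
eef_rot: [0.0, 0.662, 0.75, 0.0]
force: [-0.6, -0.4, -1.4]
width: 0.64
finger_force: 53.4
```

```bash
python3 - <<'E'
from h import *
s=sensors.observe();print(s["force"],s["position"],s["width"])
cv2.imwrite("pics/a.png",viewer.grab_frame("side")[150:370,170:400,::-1].repeat(2,0).repeat(2,1))
for c in("top","side"):
  viewer.grab_frame(c)
  for n in("block_tongue","block_heel","hood","cam_grip","jig","jig_bridge","jig_stop","ink_tin"):
    r=viewer.pinpoint(c,n);print(c,n,[(np.round(d["xyz"],3).tolist(),round(d["confidence"],2)) for d in r[:1]])
E
```

```text
[-0.57820658 -0.36734031 -1.38394717] [ 0.62355787 -0.07930876  0.00443534] 0.6396897299763259
top block_tongue []
top block_heel [([0.339, 0.249, 0.0], 0.51)]
top hood [([0.635, 0.145, -0.002], 0.83)]
top cam_grip [([0.478, -0.113, 0.07], 0.71)]
top jig [([0.421, -0.084, 0.001], 0.71)]
top jig_bridge [([0.431, -0.162, 0.032], 0.91)]
top jig_stop [([0.4, -0.184, 0.013], 0.72)]
top ink_tin [([0.763, -0.051, 0.0], 0.93)]
side block_tongue [([0.625, -0.078, 0.01], 0.98)]
side block_heel [([0.61, -0.007, 0.021], 0.97)]
side hood [([0.634, 0.142, -0.002], 0.78)]
side cam_grip [([0.609, -0.009, 0.021], 0.75)]
side jig [([0.424, -0.086, -0.004], 0.74)]
side jig_bridge [([0.435, -0.165, 0.034], 0.94)]
side jig_stop [([0.402, -0.187, 0.012], 0.73)]
side ink_tin [([0.761, -0.052, 0.001], 0.67)]
```

View pics/a.png

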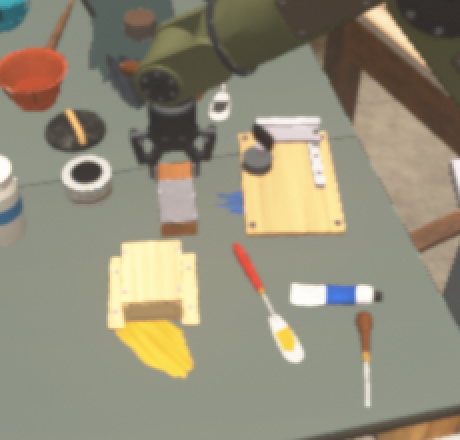

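apply_moves(moves=[85, 0, 0, 0, 0, 0, 0, 85, 0, 0, 0, 0, 0, 0, 85, 0, 0, 0, 0, 0, 0, 85, 0, 0, 0, 0, 0, 0, 85, 0, 0, 60, 0, 0, 0, 85, -5, 45, 60, 0, 0, 0, 85, -11, 95, 60, 0, 0, 0, 85, -11, 95, 60, 0, 0, 0])

```text
time: 7.8
position: [0.6121, 0.0186, 0.0645]
eef_rot: [-0.0, 0.66, 0.751, 0.0]
force: [0.4, -0.2, -0.4]
width: 0.997
finger_force: 0.0
```

```bash
python3 - <<'E'
from h import *
s=sensors.observe();print(s["force"],s["position"],s["width"])
for c in("side","top"):
  viewer.grab_frame(c)
  for n in("block_tongue","block_heel"):
    r=viewer.pinpoint(c,n);print(c,n,[(np.round(d["xyz"],3).tolist(),round(d["confidence"],2)) for d in r[:1]])
E
```

```text
[ 0.40688632 -0.21087318 -0.42212713] [0.61207022 0.01856337 0.06446721] 0.9967145664146938
side block_tongue [([0.626, -0.08, 0.008], 0.87)]
side block_heel [([0.611, -0.009, 0.021], 0.72)]
top block_tongue [([0.624, -0.078, 0.013], 0.72)]
top block_heel [([0.614, -0.001, 0.016], 0.73)]
```

apply_moves(moves=[85, 0, 0, -30, 0, 0, 0, 85, 0, 0, -51, 0, 0, 0, 85, 0, 0, -51, 0, 0, 0, 40, 0, 0, -51, 0, 0, 0, 40, 0, 0, -51, 0, 0, 0, 40, 0, 0, -51, 0, 0, 0, 40, 0, 0, -51, 0, 0, 0, 40, 0, 0, -51, 0, 0, 0, 40, 0, 0, -31, 0, 0, 0, 40, 0, 0, -11, 0, 0, 0, 40, 0, 20, -6, 0, 0, 0, 40, 0, 20, -6, 0, 0, 0], grip_force=90)

```text
time: 9.6
position: [0.6126, 0.0373, 0.0591]
eef_rot: [0.0, 0.661, 0.75, 0.0]
force: [0.3, 0.1, -2.1]
width: 0.637
finger_force: 95.7
```

```bash
python3 - <<'E'
from h import *
cv2.imwrite("pics/b.png",viewer.grab_frame("side")[200:320,200:360,::-1].repeat(3,0).repeat(3,1))
for n in("block_tongue","block_heel"):
    r=viewer.pinpoint("side",n);print(n,[(np.round(d["xyz"],3).tolist(),round(d["confidence"],2)) for d in r[:1]])
E
```

```text
block_tongue []
block_heel [([0.611, 0.016, 0.065], 0.89)]
```

View pics/b.png

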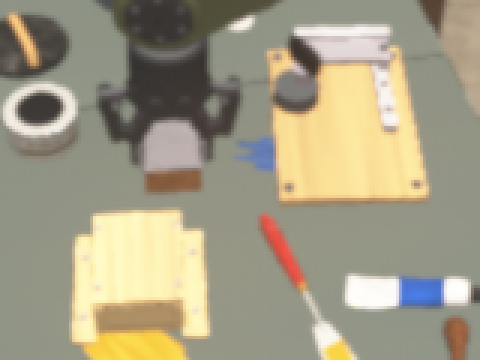

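apply_moves(moves=[40, -40, 23, 0, 0, 0, -0.063, 40, -80, 23, 0, 0, 0, -0.063, 40, -120, 23, 0, 0, 0, -0.063, 40, -160, 23, 0, 0, 0, -0.063, 40, -190, 23, 0, 0, 0, -0.063, 40, -190, 23, 0, 0, 0, -0.063, 40, -190, 23, -18, 0, 0, -0.063, 40, -190, 0, -18, 0, 0, -0.063, 40, -190, -20, -18, 0, 0, -0.063, 40, -190, -20, -18, 0, 0, -0.063])

```text
time: 11.0
position: [0.4231, 0.0147, 0.0402]
eef_rot: [0.0, 0.686, 0.728, 0.0]
force: [0.2, 0.1, -3.2]
width: 0.632
finger_force: 95.9
```

```bash
python3 - <<'E'
from h import *
cv2.imwrite("pics/c.png",np.hstack([viewer.grab_frame("side")[190:300,250:360,::-1].repeat(3,0).repeat(3,1),viewer.grab_frame("top")[190:300,190:300,::-1].repeat(3,0).repeat(3,1)]))
for c in("side","top"):
  for n in("block_tongue","block_heel"):
    r=viewer.pinpoint(c,n);print(c,n,[(np.round(d["xyz"],3).tolist(),round(d["confidence"],2)) for d in r[:1]])
E
```

```text
side block_tongue [([0.428, -0.078, 0.035], 0.84)]
side block_heel [([0.417, -0.008, 0.045], 0.67)]
top block_tongue [([0.427, -0.082, 0.037], 0.69)]
top block_heel [([0.423, -0.004, 0.042], 0.8)]
```

View pics/c.png

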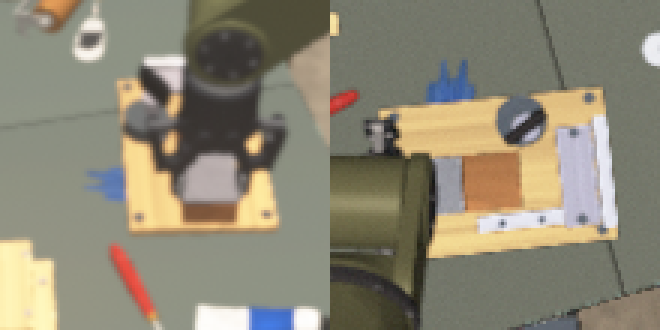

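apply_moves(moves=[40, 0, 0, -8, 0, 0, 0, 40, 0, 0, -14, 0, 0, 0, 40, 0, 0, -14, 0, 0, 0, 40, 1, -10, -14, 0, 0, 0, 40, 1, -20, -14, 0, 0, 0, 40, 2, -28, -14, 0, 0, 0, 40, 2, -28, -14, 0, 0, 0])

```text
time: 12.18
position: [0.4253, -0.0129, 0.0267]
eef_rot: [0.001, 0.685, 0.729, 0.0]
force: [-1.1, -5.4, 8.7]
width: 0.627
finger_force: 97.5
```

```bash
python3 - <<'E'
from h import *
cv2.imwrite("pics/d.png",np.hstack([ortho("top",.42,-.13,.03,.09,400),ortho("side",.42,-.13,.03,.09,400)]))
for c in("side","top"):
  for n in("block_tongue","block_heel","cam_grip","jig","jig_bridge","jig_stop"):
    r=viewer.pinpoint(c,n);print(c,n,[(np.round(d["xyz"],3).tolist(),round(d["confidence"],2)) for d in r[:1]])
E
```

```text
side block_tongue [([0.433, -0.108, 0.021], 0.88)]
side block_heel [([0.424, -0.037, 0.032], 0.77)]
side cam_grip [([0.479, -0.118, 0.073], 0.48)]
side jig [([0.423, -0.082, -0.001], 0.86)]
side jig_bridge [([0.435, -0.163, 0.034], 0.71)]
side jig_stop [([0.422, -0.086, 0.002], 0.55)]
top block_tongue [([0.431, -0.108, 0.022], 0.7)]
top block_heel [([0.426, -0.033, 0.025], 0.86)]
top cam_grip [([0.479, -0.11, 0.073], 0.61)]
top jig [([0.425, -0.086, -0.003], 0.58)]
top jig_bridge [([0.432, -0.165, 0.031], 0.84)]
top jig_stop [([0.399, -0.182, 0.012], 0.57)]
```

View pics/d.png

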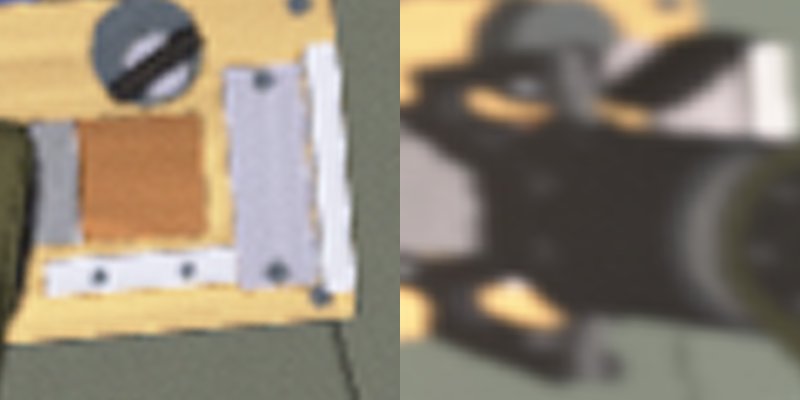

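apply_moves(moves=[40, -2, -8, 1, 0, 0, 0, 40, -3, -16, 1, 0, 0, 0, 40, -2, -24, 1, 0, 0, 0, 40, -2, -32, 1, 0, 0, 0, 40, -1, -40, 1, 0, 0, 0, 40, -1, -44, 1, 0, 0, 0, 40, -1, -44, 1, 0, 0, 0])

```text
time: 13.75
position: [0.4234, -0.0566, 0.0272]
eef_rot: [-0.0, 0.685, 0.729, -0.0]
force: [-0.8, 0.7, -1.9]
width: 0.634
finger_force: 96.1
```

apply_moves(moves=[40, 0, -2, 0, 0, 0, 0, 40, 0, -4, 0, 0, 0, 0, 40, 0, -6, 0, 0, 0, 0, 40, 0, -7, 0, 0, 0, 0, 40, 0, -7, 0, 0, 0, 0])

```text
time: 14.38
position: [0.4232, -0.0621, 0.0272]
eef_rot: [-0.001, 0.685, 0.729, 0.0]
force: [-0.2, 16.8, 0.7]
width: 0.63
finger_force: 96.4
```

apply_moves(moves=[40, -1, 1, 0, 0, 0, 0, 40, -2, 1, 0, 0, 0, 0, 40, -3, 1, 0, 0, 0, 0, 40, -4, 1, 0, 0, 0, 0, 40, -4, 1, 0, 0, 0, 0])

```text
time: 15.0
position: [0.422, -0.0622, 0.0283]
eef_rot: [0.003, 0.684, 0.729, 0.002]
force: [14.0, 8.4, -3.9]
width: 0.637
finger_force: 96.0
```

```bash
python3 - <<'E'
from h import *
cv2.imwrite("pics/e.png",ortho("top",.43,-.13,.04,.09,500))
for c in("side","top"):
  viewer.grab_frame(c)
  for n in("block_tongue","block_heel","cam_grip"):
    r=viewer.pinpoint(c,n);print(c,n,[(np.round(d["xyz"],3).tolist(),round(d["confidence"],2)) for d in r[:1]])
E
```

```text
side block_tongue [([0.43, -0.155, 0.023], 0.8)]
side block_heel [([0.42, -0.085, 0.035], 0.92)]
side cam_grip [([0.481, -0.119, 0.074], 0.67)]
top block_tongue [([0.426, -0.157, 0.026], 0.62)]
top block_heel []
top cam_grip [([0.373, 0.145, -0.004], 0.55)]
```

View pics/e.png

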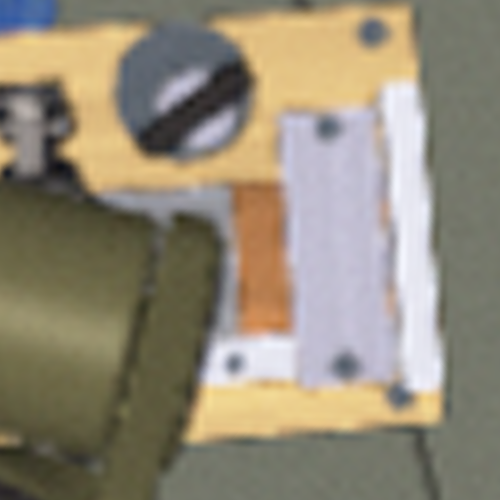

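apply_moves(moves=[40, 2, 0, 0, 0, 0, 0, 85, 2, 0, 0, 0, 0, 0, 85, 2, 0, 0, 0, 0, 0, 85, 2, 0, 0, 0, 0, 0, 85, 2, 10, 60, 0, 0, 0, 85, 2, 10, 110, 0, 0, 0, 85, 30, -20, 110, 0, 0, 0.25, 85, 62, -53, 110, 0, 0, 0.4, 50, 62, -53, 110, 0, 0, 0.52, 50, 62, -53, 110, 0, 0, 0.52, 50, 62, -53, 110, 0, 0, 0.52])

```text
time: 16.82
position: [0.4812, -0.1151, 0.1373]
eef_rot: [-0.0, 0.476, 0.88, -0.0]
force: [-0.1, 0.2, -0.0]
width: 0.584
finger_force: 0.0
```

```bash
python3 - <<'E'
from h import *
for c in("side","top"):
  viewer.grab_frame(c)
  for n in("block_tongue","block_heel","cam_grip"):
    r=viewer.pinpoint(c,n);print(c,n,[(np.round(d["xyz"],3).tolist(),round(d["confidence"],2)) for d in r[:1]])
print(sensors.observe()["position"],sensors.observe()["q"])
E
```

```text
side block_tongue [([0.432, -0.153, 0.021], 0.58)]
side block_heel [([0.42, -0.086, 0.033], 0.72)]
side cam_grip [([0.478, -0.117, 0.076], 0.66)]
top block_tongue [([0.426, -0.157, 0.025], 0.85)]
top block_heel [([0.424, -0.08, 0.03], 0.77)]
top cam_grip []
[ 0.48145369 -0.11530605  0.13733449] [-3.09066525e-01  2.81841617e-01  1.77851852e+00  4.32884732e-06
  1.08110826e+00 -8.90714339e-01]
```

apply_moves(moves=[50, -1, -1, -40, 0, 0, 0, 50, -1, -1, -77, 0, 0, 0, 50, -1, -1, -77, 0, 0, 0, 5, -1, -1, -77, 0, 0, 0, 5, -1, -1, -77, 0, 0, 0, 5, -1, -1, -77, 0, 0, 0, 5, -1, -1, -77, 0, 0, 0, 5, -1, -1, -77, 0, 0, 0], grip_force=60)

```text
time: 18.23
position: [0.4819, -0.1165, 0.062]
eef_rot: [0.002, 0.475, 0.88, 0.001]
force: [4.7, 2.2, 3.5]
width: 0.128
finger_force: 59.6
```

```bash
python3 - <<'E'
from h import *
s=sensors.observe();print(s["position"],s["eef_rot"],s["force"],s["moment"],s["width"],s["q"][5])
E
```

```text
[ 0.48189049 -0.11651141  0.06202893] [2.00763671e-03 4.74505087e-01 8.80250274e-01 5.88340360e-04] [4.74655849 2.20794647 3.5327748 ] [ 0.27481247 -0.52567184 -0.02179118] 0.12808299132033768 -0.8936500226851967
```

apply_moves(moves=[5, 1, 0, 0, 0, 0, 0.15, 5, 1, 0, 0, 0, 0, 0.3, 5, 1, 0, 0, 0, 0, 0.45, 5, 1, 0, 0, 0, 0, 0.6, 5, 1, 0, 0, 0, 0, 0.75, 5, 1, 0, 0, 0, 0, 0.9, 5, 1, 0, 0, 0, 0, 1.05, 5, 1, 0, 0, 0, 0, 1.15, 5, 1, 0, 0, 0, 0, 1.15])

```text
time: 19.35
position: [0.4833, -0.1137, 0.062]
eef_rot: [0.002, -0.081, 0.997, 0.001]
force: [10.4, 28.9, 5.5]
width: 0.131
finger_force: 60.3
```

```bash
cat > s.py <<'E'
from h import *
s=sensors.observe();r=s["eef_rot"]
print(np.round(s["position"],4),"toolY yaw",2*np.arctan2(r[2],r[1])-np.pi/2,np.round(s["force"],1),np.round(s["moment"],2),s["width"],s["q"][5])
E
python3 s.py
```

```text
[ 0.4833 -0.1137  0.062 ] toolY yaw 1.7338783326873766 [10.4 28.9  5.5] [ 4.54 -1.47  0.07] 0.13083107058333085 -2.0445427568496672
```

apply_moves(moves=[5, 1, 3, 0, 0, 0, 0, 5, 1, 3, 0, 0, 0, 0.08, 5, 1, 3, 0, 0, 0, 0.12, 5, 1, 3, 0, 0, 0, 0.12])

```text
time: 19.85
position: [0.4833, -0.113, 0.062]
eef_rot: [0.001, -0.14, 0.99, -0.0]
force: [-0.9, 6.2, 7.5]
width: 0.128
finger_force: 61.1
```

```bash
python3 s.py
```

```text
[ 0.4833 -0.113   0.062 ] toolY yaw 1.852631823018398 [-0.9  6.2  7.5] [1.06 0.14 0.01] 0.12848920742746564 -2.1571982424567167
```

apply_moves(moves=[5, 0, 1, 0, 0, 0, 0.05, 5, 0, 1, 0, 0, 0, 0.1, 5, 0, 1, 0, 0, 0, 0.1], grip_force=100)

```text
time: 20.23
position: [0.4835, -0.1126, 0.0621]
eef_rot: [0.002, -0.189, 0.982, -0.0]
force: [-0.0, 1.3, 7.1]
width: 0.121
finger_force: 98.3
```

```bash
python3 s.py
```

```text
[ 0.4835 -0.1126  0.0621] toolY yaw 1.9507770109088591 [-0.   1.3  7.1] [ 0.16  0.09 -1.08] 0.12077725021856313 -2.254226424720383
```

apply_moves(moves=[50, 0, 0, 0, 0, 0, 0, 50, 0, 0, 0, 0, 0, 0, 50, 0, 0, 0, 0, 0, 0, 50, 0, 0, 60, 0, 0, 0, 50, 0, 0, 120, 0, 0, 0, 50, 50, 100, 150, 0, 0, -0.15, 50, 60, 150, 150, 0, 0, -0.3, 50, 60, 200, 150, 0, 0, -0.3, 50, 60, 200, 150, 0, 0, -0.3])

```text
time: 21.35
position: [0.5424, 0.0906, 0.2104]
eef_rot: [0.0, -0.042, 0.999, 0.0]
force: [0.4, -0.5, -0.2]
width: 0.581
finger_force: 0.0
```

```bash
python3 - <<'E'
from h import *
cv2.imwrite("pics/f.png",np.hstack([ortho("top",.43,-.11,.04,.1,400),viewer.grab_frame("side")[190:290,260:360,::-1].repeat(4,0).repeat(4,1)]))
for c in("side","top"):
  for n in("block_tongue","block_heel","cam_grip","jig","jig_bridge","jig_stop"):
    r=viewer.pinpoint(c,n);print(c,n,[(np.round(d["xyz"],3).tolist(),round(d["confidence"],2)) for d in r[:1]])
E
```

```text
side block_tongue [([0.429, -0.156, 0.02], 0.65)]
side block_heel [([0.418, -0.086, 0.031], 0.6)]
side cam_grip [([0.479, -0.115, 0.074], 0.75)]
side jig [([0.422, -0.084, -0.001], 0.81)]
side jig_bridge [([0.436, -0.164, 0.034], 0.78)]
side jig_stop []
top block_tongue [([0.429, -0.155, 0.024], 0.81)]
top block_heel [([0.422, -0.084, 0.027], 0.96)]
top cam_grip [([0.662, -0.333, -0.001], 0.53)]
top jig [([0.422, -0.088, 0.002], 0.88)]
top jig_bridge [([0.431, -0.165, 0.034], 0.57)]
top jig_stop [([0.397, -0.181, 0.01], 0.75)]
```

View pics/f.png

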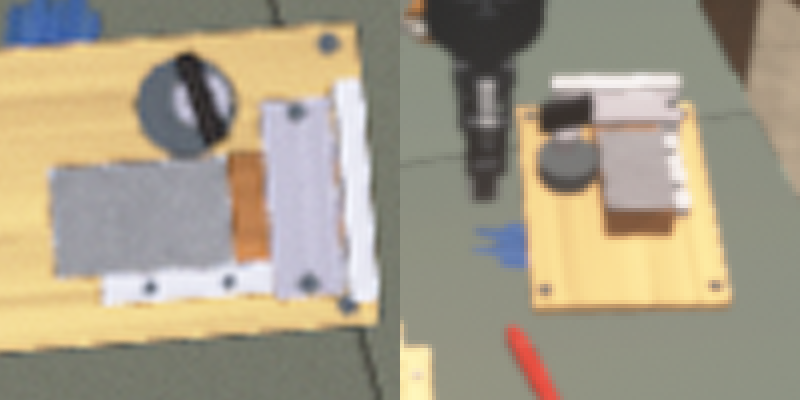

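```bash
python3 -c "
from station import workorder;print(workorder.finish_job())"
```

```text
the job is handed in; nothing more can be done
None
```

The block is out of the hood, home against the end stop, and clamped against the side fence. I turned the knob until the turning moment reached about 1.1 N m. The job was handed in at about 21.5 s on the robot clock; no verdict came back.

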